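# Hang the keyhole-backed parts bin on the store-room bolt

### The job

Hang the blue parts bin that has the keyhole in its back on the bolt of the plywood board: pass the wide part of the keyhole over the bolt's head, then lower the bin until the bolt sits at the top of the narrow slot, and let go so that it hangs upright. Leave the other bin, which has no keyhole, standing where it is.

Things in the scene. Friction and masses are not known exactly. Their poses are not given: they have to be found in the camera images.
- key_bin: Loose blue bin (sizes in mm), 0.3 kg, upright on the table: back panel 130 wide (y), 215 high (z), 8 thick (x), open tray reaching 111 to +x, 55 high. Origin: mid-thickness and mid-width of the panel, at its underside; z up, x out over the tray. Pinch the panel's 8 mm from above at mid-width, fingertips at most 35 below its top (when hung, board top and bolt head lie 47 below it). 
- keyhole (a point): Centre of the wide part of the keyhole through key_bin's panel, mid-thickness, 97 above the bin's underside; axes as the bin's. Wide part: 54 wide, lower corners cut, from 27 below this point to 10 above it; then it tapers, over 26, to a slot 18 wide that ends 61 above this point. Hung, the bolt's axis is about 56 above this point: the bin goes down 56 once the head is through.
- bolt (a point): Level steel bolt on an upright fixed plywood board (180 wide, 18 thick, top 205 above the table, feet 12 high); it faces away from the robot. Shank 9 in diameter, 22 long; head 28 in diameter, 6 thick. Point: on the axis at mid-shank, 11 in front of the board, 190 above the table. x: out of the board along the bolt; z up. The bin hangs back to the board, its x along this x. Clear in front for 180.
- plain_bin: The other loose blue bin, on the other side of the board: same size, outline and origin as key_bin, but its back has no keyhole, only a level hand slot 60 wide and 18 high (110 to 128 above the underside), too narrow for the bolt's head. Leave it standing.
Mind the look-alikes: they are no part of the job. What is shaped like the key_bin but pink or yellow is not meant. Of the things shaped like the part that bears bolt, the wooden one is meant.

How it is judged:
On the way:
1. the bolt's head is through the wide part of the keyhole (x of bolt in the frame of key_bin between -0.016 and 0.016 m and y of bolt in the frame of key_bin between -0.025 and 0.025 m and z of bolt in the frame of key_bin between 0.07 and 0.133 m), for 0.05 s.
At the end, for the whole second after the job is handed in: Keyhole bin at rest on the bolt: shank in the slot within 16 mm along the bolt and 12 mm sideways, its axis 143 to 163 mm above the bin's underside, bin upright within 0.2 rad. Plain bin upright (0.2 rad) and within 30 mm of its start (x of bolt in the frame of key_bin between -0.016 and 0.016 m and y of bolt in the frame of key_bin between -0.012 and 0.012 m and z of bolt in the frame of key_bin between 0.143 and 0.163 m and angle between each of key_bin, plain_bin's own z axis and vertical below 0.2 rad and linear speed of key_bin below 0.03 m/s and distance of plain_bin from where it was at the start of the episode below 0.03 m); the robot touches nothing.
It fails at once if the plain bin is shifted by more than 30 mm (distance of plain_bin from where it was at the start of the episode above 0.03 m).
It also fails if it takes over 45 s, if anything falls off the work surface, if the arm or the gripper's body presses on something with over 40 N, if the wrist force passes 120 N, or if a joint passes its speed limit or range.

### The arm

A 6-joint arm with a two-finger parallel gripper is mounted at the origin on the work surface. World frame = base frame: x ahead of the robot, y to its left, z up, the work surface at z = 0. Lengths are in m, angles in rad, forces in N, time in s.
With the tool pointing down it reaches from about 0.3 to 0.875 m from the base axis. Payload 6.4 kg.
Tool frame: the origin (TCP) lies midway between the tips of the shut fingers; the grasp point (between the pads) lies 19 mm behind it (ctrl.pinch_z is the distance from the TCP to the grasp point, in m); z points along the fingers, y is the line along which they close (so a half turn about z gives the same grasp; the last joint's range is limited). The gripper opens to 85 mm and grips with 20 to 120 N. Pads are 22 mm wide; open, the fingers measure 114 mm over their backs; the gripper's body (76 mm by 85 mm) begins 54 mm behind the grasp point. The pads swing forward as they close: fully open they stand 13 mm farther back than shut.
Start: joints at [-1.467, 0.181, 1.607, -0, 1.354, -0.206], TCP at [0.175, -0.548, 0.194] pointing down, gripper open.
Joint ranges: [-2.99, 2.99], [-0.89, 2.07], [0.3, 2.58], [-1.14, 4.28], [0, 2.63], [-3.12, 3.12]. Speed limits (rad/s): [2.57, 2.57, 3.01, 3.14, 3.14, 3.14].

### API

Orientations are given as a unit quaternion [w, x, y, z].
In Python, from bench import ctrl gives the robot as it stands.
- The arm moves only by the tool apply_moves, never from a script. Its argument "moves" is a list of rows, each an object with "jaw": the opening, from 0 (shut) to 1 (fully open); "offset": the shift along the tool's x, y, z in mm, a list of three; "rot": the turn, a rotation vector about the tool's x, y, z in degrees, a list of three. In form: [{"jaw": jaw, "offset": [dx, dy, dz], "rot": [ax, ay, az]}, ...]. A call has exactly 5 rows; each row shifts and turns the commanded pose from where the row before left it, along the tool's axes as they then stand; what a row does not reach is not made up. A row lasts 1/8 s, in which the tool goes at most 62.5 mm and 10.7 degrees, less where a joint would pass 70% of its speed; a pose out of reach is approached as far as the arm can. A call is refused whole if a number of a shift passes 62.5 or a number of a turn 10.7, either way. A call with a gripper value outside its range is refused whole. The fingers move at their own pace and stop on an object; the grip force is fixed at half the most. Time passes only in rows, so rows that do not move let the fingers close, or fill a call up. It gives the time, the measured TCP pose, the force, the opening and the grip force at its end, in the units of the state.
- ctrl.get_obs(): the state, without advancing time (a new reading comes with each control period).
- ctrl.camera(name): name is "scene" or "top" or "wrist"; returns (picture, depth): 384x512x3 uint8, red, green, blue; 384x512 float32, m along the optical axis (not along the pixel's ray), 0 where there is no reading.
- ctrl.camera_params(name): a dict with "K" (3x3 intrinsics, pixels), "dist" ([k1, k2, p1, p2, k3] as OpenCV has them; the pictures are not rectified), "cam_to_world" (4x4, takes a point from camera to world coordinates); the wrist camera has in their place "mount" (4x4, takes a point from camera to tool coordinates, whose origin is the TCP and whose axes are the flange's). Camera axes: x right, y down, z forward; pixel columns grow to the right and rows downward; lengths in m; the calibration is good to about 2 mm. A picture is of the moment at which its call begins: read the wrist's pose just before it. camera_params takes no time and is no camera call.
- ctrl.hand_in(): hands the job in; it is judged then, once.
Trained networks look in the newest picture that a camera, given by its name, has taken for a name from the list of things; names that differ only in an ending like _2 or _b are one class to them, and where a whole thing is asked for, a point or a joint stands for the part that bears it (a point fixed in the world has none). Each returns a list of dicts, best first, with "score" (0 to 1); they miss things now and then, are a little off and sometimes report something else, mostly with a low value. They report only what shows in the picture. A call takes as long as a camera call. They do not tell look-alikes from the thing itself.
- ctrl.outline_of(camera, target): "region" (384x512 bool, what is visible of it) and "position" ([column, row] in pixels, amid what is visible of it).
The state is a dict: "time_s": time; "q": joint angles; "dq": joint speeds; "joint_efforts": joint torques, N m; "eef_pos": TCP position; "eef_rot": TCP orientation; "wrist_force": force on the tool from outside, world axes, zero at the start; "torque": the same for the moment, N m; "opening": opening from 0.0 (shut) to 1.0 (fully open); "grasp_force": force on a finger pad.
Only numpy, scipy, OpenCV 4.12 (cv2) and the standard library are available. Lean on these libraries where they do the work, as an engineer would, in place of code of your own. Each camera call takes 0.05 s, during which the arm holds its last target. There are 200 camera calls.

## Working session

There is one attempt and no reset: what is moved stays moved. The work goes in short steps, Python scripts to look and compute and a tool call to move; the robot and the scene stay as the last step left them, time stands still between calls to the robot, and variables do not carry over. Pictures are saved under pics/ and viewed, at most 12 in all, crops included, and the job is handed in when it is done.

Besides the shell and the picture viewer there is one more tool, called by a JSON object that holds its "name" and its "arguments". apply_moves: Moves the arm, as the interface text tells. Its arguments: {"type":"object","properties":{"moves":{"type":"array"}},"required":["moves"]}

```bash
mkdir -p pics; ls; cat > h.py <<'E'
import numpy as np, cv2
from bench import ctrl
from scipy.spatial.transform import Rotation as R
def cam(n):
    o=ctrl.get_obs(); im,d=ctrl.camera(n); p=ctrl.camera_params(n)
    if n=='wrist':
        T=np.eye(4); q=o['eef_rot']; T[:3,:3]=R.from_quat([q[1],q[2],q[3],q[0]]).as_matrix(); T[:3,3]=o['eef_pos']
        M=T@np.array(p['mount'])
    else: M=np.array(p['cam_to_world'])
    return im,d,np.array(p['K']),np.array(p['dist']),M
def cloud(d,K,D,M):
    v,u=np.mgrid[:d.shape[0],:d.shape[1]]
    n=cv2.undistortPoints(np.stack([u,v],-1).reshape(-1,1,2).astype(np.float32),K,D).reshape(*d.shape,2)
    P=np.concatenate([n*d[...,None],d[...,None]],-1)
    W=P@M[:3,:3].T+M[:3,3]; W[d<=0]=np.nan
    return W
E
python3 - <<'E'
from h import *
ims=[]
for n in ('scene','top'):
    im,d,K,D,M=cam(n); np.savez(n+'.npz',im=im,d=d,K=K,D=D,M=M)
    W=cloud(d,K,D,M)
    cv2.imwrite(f'pics/{n}0.png',im[...,::-1])
    for t in ('key_bin','plain_bin','bolt','keyhole'):
        try:
            for r in ctrl.outline_of(n,t):
                g=r['region']; w=W[g]; print(n,t,round(r['score'],2),np.round(r['position']),np.round(np.nanmedian(w,0),3),np.round(np.nanmin(w,0),3),np.round(np.nanmax(w,0),3),g.sum())
        except Exception as e: print(n,t,e)
o=ctrl.get_obs(); print(o['time_s'],o['eef_pos'],o['eef_rot'],ctrl.pinch_z)
E
```

```text
pics
scene key_bin 0.76 [316. 209.] [0.57  0.319 0.043] [ 0.32   0.243 -0.004] [0.678 0.53  0.218] 2541
scene key_bin 0.64 [380. 182.] [0.588 0.575 0.045] [-0.036  0.497 -0.489] [0.62  1.314 0.216] 1785
scene key_bin 0.58 [287. 161.] [0.339 0.343 0.054] [ 0.117  0.234 -0.004] [0.437 0.549 0.22 ] 2126
scene plain_bin 0.58 [131. 261.] [ 0.547 -0.275  0.055] [ 0.321 -0.375 -0.005] [ 0.66  -0.189  0.218] 3967
scene bolt 0.91 [143. 203.] [ 0.392 -0.199  0.133] [ 0.305 -0.303 -0.001] [ 0.455 -0.113  0.209] 2641
scene bolt 0.74 [225. 209.] [0.507 0.025 0.115] [ 0.278 -0.061 -0.002] [0.563 0.146 0.208] 3016
scene keyhole 0.81 [290. 162.] [0.338 0.343 0.054] [-0.008  0.234 -0.005] [0.573 0.528 0.22 ] 2185
scene keyhole 0.8 [380. 186.] [0.589 0.573 0.047] [ 0.404  0.497 -0.005] [0.62  0.795 0.216] 1741
scene keyhole 0.72 [316. 211.] [0.57  0.32  0.042] [ 0.331  0.243 -0.005] [0.678 0.485 0.218] 2595
top key_bin 0.84 [209. 166.] [0.567 0.322 0.046] [ 0.531  0.246 -0.007] [0.674 0.41  0.221] 1135
top key_bin 0.84 [205. 228.] [0.354 0.331 0.008] [ 0.274  0.237 -0.007] [0.439 0.396 0.22 ] 1403
top key_bin 0.82 [139. 172.] [0.578 0.586 0.036] [ 0.477  0.502 -0.01 ] [0.684 0.738 0.219] 1757
top plain_bin 0.81 [367. 175.] [ 0.587 -0.263  0.029] [ 0.515 -0.404 -0.008] [ 0.671 -0.188  0.22 ] 1297
top bolt 0.62 [290. 194.] [0.49  0.031 0.126] [ 0.396 -0.069 -0.006] [0.562 0.124 0.212] 1240
top bolt 0.55 [345. 220.] [ 0.394 -0.159  0.194] [ 0.294 -0.362 -0.005] [ 0.455 -0.08   0.778] 422
top keyhole 0.83 [205. 229.] [0.354 0.332 0.007] [ 0.274  0.24  -0.007] [0.439 0.437 0.22 ] 1429
top keyhole 0.75 [142. 169.] [0.578 0.587 0.039] [ 0.479  0.502 -0.007] [0.655 0.741 0.219] 1645
top keyhole 0.69 [210. 166.] [0.566 0.322 0.044] [ 0.531  0.246 -0.007] [0.689 0.399 0.221] 1146
0.5 [ 0.17531573 -0.54764835  0.19399482] [-1.68116817e-06  9.88028397e-01  1.54272118e-01  6.48663885e-06] 0.0187
```

```bash
python3 -c "
import cv2
a=cv2.imread('pics/scene0.png');b=cv2.imread('pics/top0.png')
cv2.imwrite('pics/a.png',cv2.resize(a[110:330,60:440],(798,462),interpolation=cv2.INTER_CUBIC));cv2.imwrite('pics/b.png',cv2.resize(b[100:280,90:430],(798,422),interpolation=cv2.INTER_CUBIC))"
```

```text
(no output)
```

View pics/a.png

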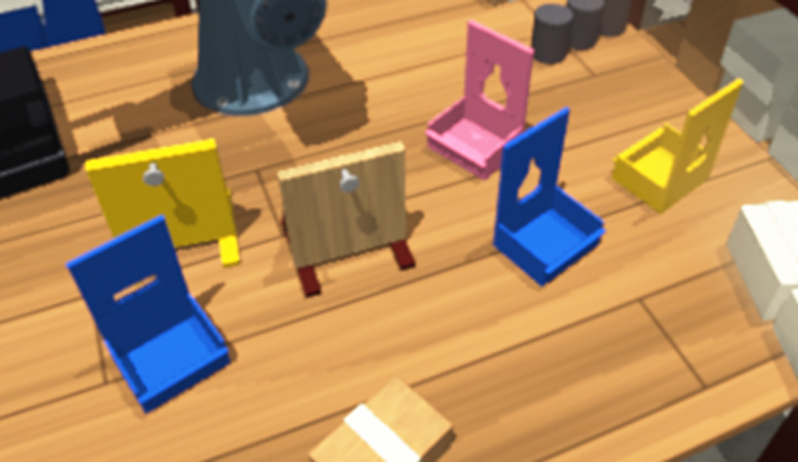

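View pics/b.png

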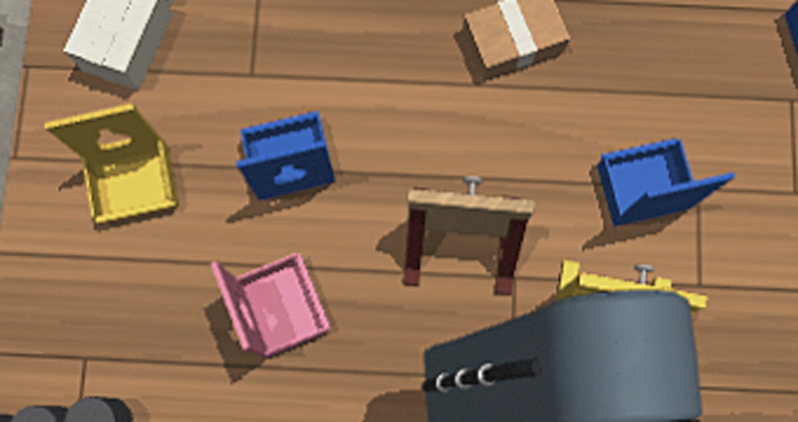

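The key_bin is the blue one with the keyhole at scene px (316,209) and top px (209,166). What could be mistaken for it: pink bin (287,161), yellow bin (380,182), and the plain blue bin with the hand slot (131,261). The board to use is the wooden one at scene (225,209), with the bolt head near (226,196). The yellow board at (143,203) is a decoy.

```bash
cat > m.py <<'E'
from h import *
def plane(P,tol=.004,it=400,vert=True):
    rng=np.random.default_rng(0);best=None
    for _ in range(it):
        s=P[rng.choice(len(P),3,False)]; n=np.cross(s[1]-s[0],s[2]-s[0]); l=np.linalg.norm(n)
        if l<1e-6: continue
        n/=l
        if vert and abs(n[2])>.15: continue
        m=abs((P-s[0])@n)<tol
        if best is None or m.sum()>best.sum(): best=m
    Q=P[best]; c=Q.mean(0); n=np.linalg.svd(Q-c)[2][2]
    return c,n,Q
if __name__=='__main__':
  for n in ('scene','top'):
    z=np.load(n+'.npz'); W=cloud(z['d'],z['K'],z['D'],z['M']); im=z['im'].astype(int)
    blue=(im[...,2]>im[...,0]+50)&(im[...,2]>im[...,1]+30)
    g=blue&(abs(W[...,0]-.6)<.12)&(abs(W[...,1]-.33)<.12)
    P=W[g&(W[...,2]>.07)]
    c,nn,Q=plane(P); nn=nn*np.sign(nn[0]); yaw=np.arctan2(nn[1],nn[0]); t=np.array([-np.sin(yaw),np.cos(yaw),0]); s=Q@t
    print(n,'key',len(P),len(Q),'c',c.round(4),'n',nn.round(3),'yaw',np.degrees(yaw).round(1),'off',(c@nn).round(4),'t',np.percentile(s,[0,2,50,98,100]).round(4),'ztop',np.percentile(P[:,2],[90,98,100]).round(4))
    T=P[P[:,2]>.19]; print('  topedge',T.mean(0).round(4),np.ptp(T@t).round(3),((T@t).min()+(T@t).max())/2)
    g=(abs(W[...,0]-.5)<.1)&(abs(W[...,1]-.035)<.13)&(W[...,2]>.05)&(W[...,2]<.23)
    P=W[g&~blue]; c,nn,Q=plane(P); nn=nn*np.sign(nn[0]); yaw=np.arctan2(nn[1],nn[0]); t=np.array([-np.sin(yaw),np.cos(yaw),0]);s=Q@t
    print(n,'board',len(P),len(Q),'c',c.round(4),'n',nn.round(3),'yaw',np.degrees(yaw).round(1),'off',(c@nn).round(4),'t',np.percentile(s,[0,2,50,98,100]).round(4),np.percentile(P[:,2],[98,100]).round(4))
    T=P[P[:,2]>.198]; print('  topsurf',np.median(T,0).round(4),len(T), np.percentile(T@[np.cos(yaw),np.sin(yaw),0],[2,50,98]).round(4),np.percentile(T@t,[2,98]).round(4))
    a=P@[np.cos(yaw),np.sin(yaw),0]
    ref=c@nn if n=='scene' else None
    if ref is not None:
        B=P[(a>ref+.010)&(a<ref+.05)&(P[:,2]>.15)]; print('  bolt',len(B),B.mean(0).round(4),'n',np.percentile(B@[np.cos(yaw),np.sin(yaw),0],[2,50,98]).round(4),'t',np.percentile(B@t,[2,50,98]).round(4),'z',np.percentile(B[:,2],[2,50,98]).round(4))
E
python3 m.py
```

```text
scene key 820 788 c [0.5572 0.3026 0.1569] n [0.958 0.286 0.007] yaw 16.6 off 0.6215 t [0.068  0.0713 0.1268 0.1949 0.197 ] ztop [0.2119 0.2152 0.218 ]
  topedge [0.5564 0.303  0.2057] 0.127 0.13341212304088562
scene board 2312 2035 c [0.5064 0.0278 0.1326] n [ 0.999 -0.052  0.004] yaw -3.0 off 0.5048 t [-0.0342 -0.031   0.0511  0.1418  0.1458] [0.206  0.2081]
  topsurf [0.5017 0.0275 0.2039] 368 [0.4869 0.5002 0.5308] [-0.0302  0.1421]
  bolt 59 [0.5334 0.029  0.1926] n [0.517 0.532 0.535] t [0.0447 0.0566 0.0683] z [0.1795 0.1947 0.2026]
top key 191 165 c [0.5528 0.3094 0.1855] n [ 0.959  0.285 -0.01 ] yaw 16.6 off 0.6162 t [0.0732 0.0747 0.1409 0.1993 0.2008] ztop [0.2164 0.2188 0.2213]
  topedge [0.5543 0.3077 0.211 ] 0.128 0.13696065135484325
top board 964 493 c [0.492  0.0319 0.1547] n [ 0.999 -0.048 -0.018] yaw -2.8 off 0.487 t [-0.0332 -0.0272  0.0547  0.141   0.1453] [0.208  0.2121]
  topsurf [0.5    0.031  0.2043] 308 [0.4888 0.4979 0.5303] [-0.0293  0.1426]
```

```bash
cat > plan.py <<'E'
import sys,json
from h import *
def plan(pos,yaw_y,n,jaw,start=None):
    """rows to go to pos with tool down and tool y at world yaw (deg)"""
    o=ctrl.get_obs(); p=np.array(o['eef_pos']); q=o['eef_rot']; A=R.from_quat([q[1],q[2],q[3],q[0]])
    c,s=np.cos(np.radians(yaw_y)),np.sin(np.radians(yaw_y))
    G=R.from_matrix(np.array([[-s,c,0],[c,s,0],[0,0,-1]]).T.copy()) if False else R.from_matrix(np.column_stack([[-s,c,0],[c,s,0],[0,0,-1]]))
    rv=(A.inv()*G).as_rotvec(degrees=True)/n; rv=np.round(rv,1); d=(np.array(pos)-p)/n
    for i in range(n):
        off=A.inv().apply(p*0+ (np.array(pos)-p)/(n-i))*1000; off=np.round(off,1)
        print(json.dumps({"jaw":jaw,"offset":off.tolist(),"rot":rv.tolist()}))
        p=p+A.apply(off/1000); A=A*R.from_rotvec(rv,degrees=True)
a=[float(x) for x in sys.argv[1:]]
plan(a[:3],a[3],int(a[4]),a[5])
E
python3 plan.py .46 .03 .40 -3 15 1
```

```text
{"jaw": 1.0, "offset": [29.8, -30.9, -13.7], "rot": [0.0, -0.0, -4.6]}
{"jaw": 1.0, "offset": [32.2, -28.4, -13.7], "rot": [0.0, -0.0, -4.6]}
{"jaw": 1.0, "offset": [34.4, -25.7, -13.7], "rot": [0.0, -0.0, -4.6]}
{"jaw": 1.0, "offset": [36.3, -22.9, -13.7], "rot": [0.0, -0.0, -4.6]}
{"jaw": 1.0, "offset": [38.0, -19.9, -13.7], "rot": [0.0, -0.0, -4.6]}
{"jaw": 1.0, "offset": [39.5, -16.8, -13.7], "rot": [0.0, -0.0, -4.6]}
{"jaw": 1.0, "offset": [40.7, -13.6, -13.8], "rot": [0.0, -0.0, -4.6]}
{"jaw": 1.0, "offset": [41.7, -10.2, -13.7], "rot": [0.0, -0.0, -4.6]}
{"jaw": 1.0, "offset": [42.4, -6.9, -13.8], "rot": [0.0, -0.0, -4.6]}
{"jaw": 1.0, "offset": [42.8, -3.4, -13.7], "rot": [0.0, -0.0, -4.6]}
{"jaw": 1.0, "offset": [42.9, -0.0, -13.8], "rot": [0.0, -0.0, -4.6]}
{"jaw": 1.0, "offset": [42.8, 3.4, -13.7], "rot": [0.0, -0.0, -4.6]}
{"jaw": 1.0, "offset": [42.4, 6.9, -13.8], "rot": [0.0, -0.0, -4.6]}
{"jaw": 1.0, "offset": [41.7, 10.2, -13.7], "rot": [0.0, -0.0, -4.6]}
{"jaw": 1.0, "offset": [40.8, 13.6, -13.8], "rot": [0.0, -0.0, -4.6]}
```

{"name": "apply_moves", "arguments": {"moves": [{"jaw": 1,"offset": [30,-31,-25],"rot": [0,0,-4.6]},{"jaw": 1,"offset": [32,-28,-25],"rot": [0,0,-4.6]},{"jaw": 1,"offset": [34,-26,-25],"rot": [0,0,-4.6]},{"jaw": 1,"offset": [36,-23,-25],"rot": [0,0,-4.6]},{"jaw": 1,"offset": [38,-20,-25],"rot": [0,0,-4.6]}]}}

```text
time_s: 1.12
eef_pos: [0.2699, -0.354, 0.32]
eef_rot: [0.0, 0.937, 0.349, 0.0]
wrist_force: [0.7, -0.7, -0.6]
opening: 0.997
grasp_force: 0.0
```

{"name": "apply_moves", "arguments": {"moves": [{"jaw": 1,"offset": [40,-17,-16],"rot": [0,0,-4.6]},{"jaw": 1,"offset": [41,-14,-16],"rot": [0,0,-4.6]},{"jaw": 1,"offset": [42,-10,-16],"rot": [0,0,-4.6]},{"jaw": 1,"offset": [42,-7,-16],"rot": [0,0,-4.6]},{"jaw": 1,"offset": [43,-3,-16],"rot": [0,0,-4.6]}]}}

```text
time_s: 1.75
eef_pos: [0.3654, -0.1607, 0.3998]
eef_rot: [0.0, 0.849, 0.529, 0.0]
wrist_force: [1.7, 0.4, -0.2]
opening: 0.999
grasp_force: 0.0
```

{"name": "apply_moves", "arguments": {"moves": [{"jaw": 1,"offset": [43,0,0],"rot": [0,0,-4.6]},{"jaw": 1,"offset": [43,3,0],"rot": [0,0,-4.6]},{"jaw": 1,"offset": [42,7,0],"rot": [0,0,-4.6]},{"jaw": 1,"offset": [42,10,0],"rot": [0,0,-4.6]},{"jaw": 1,"offset": [41,14,0],"rot": [0,0,-4.6]}]}}

```text
time_s: 2.38
eef_pos: [0.4604, 0.0325, 0.3993]
eef_rot: [0.0, 0.726, 0.688, 0.0]
wrist_force: [0.7, -0.6, -0.1]
opening: 1.004
grasp_force: 0.0
```

```bash
python3 - <<'E'
from h import *
im,d,K,D,M=cam('wrist'); np.savez('w1.npz',im=im,d=d,K=K,D=D,M=M); cv2.imwrite('pics/w1.png',im[...,::-1])
print(M.round(3)); print(ctrl.get_obs()['eef_pos'],ctrl.get_obs()['time_s'])
W=cloud(d,K,D,M)
for r in ctrl.outline_of('wrist','bolt'): w=W[r['region']]; print(r['score'],r['position'],np.nanmedian(w,0).round(3),np.nanmin(w,0).round(3),np.nanmax(w,0).round(3))
E
python3 plan.py .52 .285 .40 16.6 5 1
```

```text
[[ 0.999 -0.052 -0.014  0.464]
 [-0.054 -0.961 -0.27   0.101]
 [ 0.     0.271 -0.963  0.581]
 [ 0.     0.     0.     1.   ]]
[0.46159155 0.0363996  0.39885701] 2.425
0.91 [213.9, 272.2] [ 0.385 -0.15   0.057] [ 0.27  -0.381 -0.001] [0.455 0.043 0.512]
0.62 [273.4, 162.1] [0.49  0.033 0.152] [ 0.393 -0.113 -0.001] [0.575 0.129 0.209]
{"jaw": 1.0, "offset": [50.7, 9.3, -0.2], "rot": [0.0, -0.0, -3.9]}
{"jaw": 1.0, "offset": [49.9, 12.7, -0.2], "rot": [0.0, -0.0, -3.9]}
{"jaw": 1.0, "offset": [48.9, 16.1, -0.2], "rot": [0.0, -0.0, -3.9]}
{"jaw": 1.0, "offset": [47.8, 19.4, -0.1], "rot": [0.0, -0.0, -3.9]}
{"jaw": 1.0, "offset": [46.3, 22.7, -0.2], "rot": [0.0, -0.0, -3.9]}
```

View pics/w1.png

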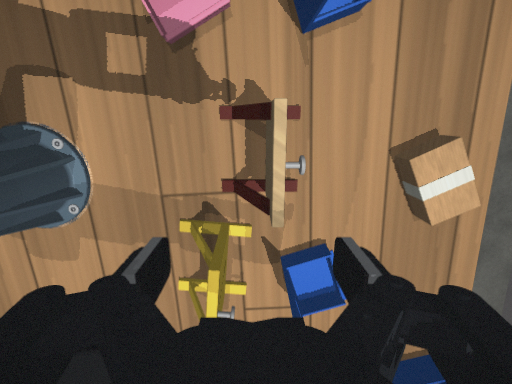

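The wrist view shows the wooden board's top edge from (280,100) to (280,225), with the bolt shank at (292,165) and its head at (302,165). The yellow look-alike is at (215,270). Next I'll measure the bolt here and move on over the bin.

```bash
python3 - <<'E'
from h import *
z=np.load('w1.npz'); W=cloud(z['d'],z['K'],z['D'],z['M'])
T=W[(W[...,2]>.198)&(W[...,2]<.215)&(abs(W[...,0]-.5)<.06)&(abs(W[...,1]-.03)<.12)]
(c,s,a)=cv2.minAreaRect(T[:,:2].astype(np.float32)*1000); print('board top',len(T),c,s,a,T.mean(0))
yaw=np.radians(-3); n=np.array([np.cos(yaw),np.sin(yaw),0]);t=np.array([-n[1],n[0],0])
print('n',np.percentile(T@n,[1,99]).round(4),'t',np.percentile(T@t,[1,99]).round(4))
tl=[];
for lo in np.arange(-.03,.14,.03):
    q=T[(T@t>lo)&(T@t<lo+.03)]; print(round(lo+.015,3),np.percentile(q[:,0],[2,50,98]).round(4))
B=W[(W@n>.511)&(W@n<.56)&(W[...,2]>.17)&(W[...,2]<.23)&(abs(W@t-.056)<.04)]
for lo in np.arange(.511,.55,.006):
    q=B[(B@n>=lo)&(B@n<lo+.006)]
    if len(q): print(round(lo,3),len(q),'t',(q@t).min().round(4),np.median(q@t).round(4),(q@t).max().round(4),'z',q[:,2].max().round(4))
E
```

```text
board top 1800 (511.86944580078125, 32.33332061767578) (177.8732452392578, 45.75105285644531) 87.10798645019531 [0.49941544 0.03886712 0.20636355]
n [0.4866 0.5307] t [-0.028   0.1466]
-0.015 [0.485  0.4936 0.5022]
0.015 [0.487  0.4957 0.5043]
0.045 [0.4882 0.4979 0.5331]
0.075 [0.4896 0.5    0.5337]
0.105 [0.4914 0.4998 0.509 ]
0.135 [0.4926 0.5013 0.5109]
0.511 30 t 0.0557 0.0596 0.063 z 0.1976
0.517 24 t 0.0557 0.0596 0.0629 z 0.1982
0.523 79 t 0.0458 0.0603 0.0724 z 0.2064
0.529 46 t 0.0458 0.061 0.0724 z 0.2064
```

{"name": "apply_moves", "arguments": {"moves": [{"jaw": 1,"offset": [51,9,0],"rot": [0,0,-3.9]},{"jaw": 1,"offset": [50,13,0],"rot": [0,0,-3.9]},{"jaw": 1,"offset": [49,16,0],"rot": [0,0,-3.9]},{"jaw": 1,"offset": [47,19,0],"rot": [0,0,-3.9]},{"jaw": 1,"offset": [45,20,0],"rot": [0,0,-3.9]}]}}

```text
time_s: 3.1
eef_pos: [0.5185, 0.2803, 0.3991]
eef_rot: [0.0, 0.6, 0.8, -0.0]
wrist_force: [0.5, 0.1, 0.8]
opening: 0.999
grasp_force: 0.0
```

```bash
python3 - <<'E'
from h import *
from m import plane
im,d,K,D,M=cam('wrist'); np.savez('w2.npz',im=im,d=d,K=K,D=D,M=M); cv2.imwrite('pics/w2.png',im[...,::-1])
print(ctrl.get_obs()['eef_pos'])
W=cloud(d,K,D,M); i=im.astype(int)
blue=(i[...,2]>i[...,0]+50)&(i[...,2]>i[...,1]+30)
P=W[blue&(abs(W[...,0]-.57)<.14)&(abs(W[...,1]-.31)<.13)]
T=P[(P[:,2]>.2)&(P[:,2]<.235)]
print(len(T),np.percentile(T[:,2],[5,50,95]),cv2.minAreaRect(T[:,:2].astype(np.float32)*1000),T.mean(0))
y=np.radians(16.6); n=np.array([np.cos(y),np.sin(y),0]);t=np.array([-n[1],n[0],0])
print('n',np.percentile(T@n,[1,50,99]).round(4),'t',np.percentile(T@t,[0,1,99,100]).round(4))
pf=np.polyfit(T@t,T@n,1); print('yaw corr',np.degrees(pf[0]))
Q=P[(P[:,2]>.045)&(P[:,2]<.065)]; print('tray rim n',np.percentile(Q@n,[1,99]),'t',np.percentile(Q@t,[1,99]))
E
```

```text
[0.51827825 0.28526175 0.39791695]
706 [0.20422352 0.21648443 0.21785408] ((552.4324340820312, 309.1903381347656), (8.294816970825195, 128.55136108398438), 16.87443733215332) [0.55101054 0.31171231 0.21526151]
n [0.6135 0.617  0.6216] t [0.0742 0.0756 0.2016 0.2028]
yaw corr -0.20059728079178687
tray rim n [0.61347683 0.72066599] t [0.07467429 0.2018648 ]
```

View pics/w2.png

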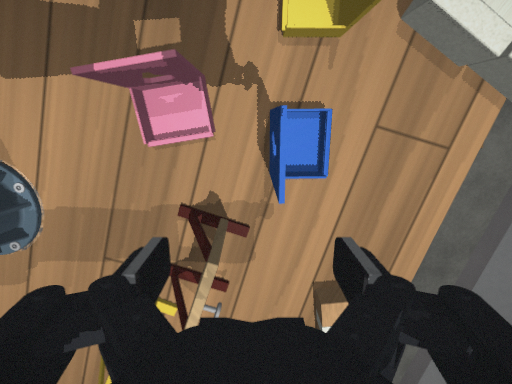

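The blue keyhole bin stands at (300,145), with its panel edge along column 280 from row 105 to 200. The arm was still settling for that reading, so I'll measure again now that it is still.

```bash
cat > bin.py <<'E'
from h import *
im,d,K,D,M=cam('wrist'); print(ctrl.get_obs()['eef_pos'])
W=cloud(d,K,D,M); i=im.astype(int)
blue=(i[...,2]>i[...,0]+50)&(i[...,2]>i[...,1]+30)
P=W[blue&(abs(W[...,0]-.57)<.14)&(abs(W[...,1]-.31)<.13)]
T=P[(P[:,2]>.21)&(P[:,2]<.235)]
r=cv2.minAreaRect(T[:,:2].astype(np.float32)*1000); print(len(T),np.median(T[:,2]),r)
cv2.imwrite('pics/crop.png',cv2.resize(im[90:220,220:380,::-1],None,fx=4,fy=4))
E
python3 bin.py; python3 plan.py .554 .307 .30 16.6 5 1
```

```text
[0.51800018 0.28254215 0.39781448]
632 0.21667829566528038 ((552.6803588867188, 308.46453857421875), (8.279333114624023, 129.54769897460938), 16.864879608154297)
{"jaw": 1.0, "offset": [2.6, 8.3, 19.6], "rot": [-0.0, -0.0, -0.0]}
{"jaw": 1.0, "offset": [2.6, 8.3, 19.5], "rot": [-0.0, -0.0, -0.0]}
{"jaw": 1.0, "offset": [2.6, 8.3, 19.6], "rot": [-0.0, -0.0, -0.0]}
{"jaw": 1.0, "offset": [2.6, 8.4, 19.5], "rot": [-0.0, -0.0, -0.0]}
{"jaw": 1.0, "offset": [2.7, 8.3, 19.6], "rot": [-0.0, -0.0, -0.0]}
```

View pics/crop.png

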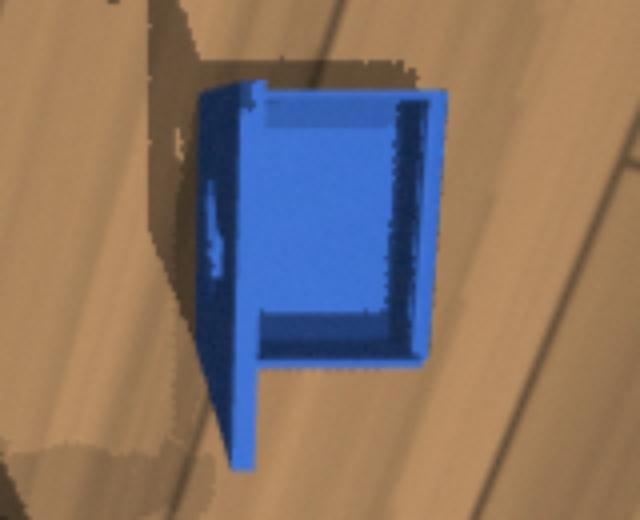

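{"name": "apply_moves", "arguments": {"moves": [{"jaw": 1,"offset": [3,8,20],"rot": [0,0,0]},{"jaw": 1,"offset": [3,8,20],"rot": [0,0,0]},{"jaw": 1,"offset": [3,8,20],"rot": [0,0,0]},{"jaw": 1,"offset": [3,9,20],"rot": [0,0,0]},{"jaw": 1,"offset": [2,8,20],"rot": [0,0,0]}]}}

```text
time_s: 3.82
eef_pos: [0.5541, 0.3042, 0.2973]
eef_rot: [-0.0, 0.6, 0.8, -0.0]
wrist_force: [0.2, 0.4, -0.1]
opening: 1.002
grasp_force: 0.0
```

```bash
python3 bin.py;  python3 plan.py .553 .308 .187 16.7 5 1
```

```text
[0.55339636 0.30405116 0.29382258]
1015 0.21677497487309022 ((552.745361328125, 308.2829284667969), (8.005776405334473, 129.3400115966797), 17.135303497314453)
{"jaw": 1.0, "offset": [0.8, 0.2, 21.4], "rot": [-0.1, 0.0, -0.1]}
{"jaw": 1.0, "offset": [0.8, 0.2, 21.4], "rot": [-0.1, 0.0, -0.1]}
{"jaw": 1.0, "offset": [0.8, 0.2, 21.3], "rot": [-0.1, 0.0, -0.1]}
{"jaw": 1.0, "offset": [0.8, 0.2, 21.4], "rot": [-0.1, 0.0, -0.1]}
{"jaw": 1.0, "offset": [0.7, 0.1, 21.3], "rot": [-0.1, 0.0, -0.1]}
```

The crop confirms it: a blue bin with a keyhole cut-out in its back at crop (212,240). I'll go down and close on the panel.

{"name": "apply_moves", "arguments": {"moves": [{"jaw": 1,"offset": [1,0,21],"rot": [0,0,0]},{"jaw": 1,"offset": [1,0,21],"rot": [0,0,0]},{"jaw": 1,"offset": [1,0,21],"rot": [0,0,0]},{"jaw": 1,"offset": [1,0,21],"rot": [0,0,0]},{"jaw": 1,"offset": [0,0,21],"rot": [0,0,0]}]}}

```text
time_s: 4.5
eef_pos: [0.5526, 0.3081, 0.1933]
eef_rot: [0.0, 0.6, 0.8, 0.0]
wrist_force: [0.6, -0.6, -1.1]
opening: 0.998
grasp_force: 0.0
```

{"name": "apply_moves", "arguments": {"moves": [{"jaw": 0,"offset": [0,0,0],"rot": [0,0,0]},{"jaw": 0,"offset": [0,0,0],"rot": [0,0,0]},{"jaw": 0,"offset": [0,0,0],"rot": [0,0,0]},{"jaw": 0,"offset": [0,0,0],"rot": [0,0,0]},{"jaw": 0,"offset": [0,0,0],"rot": [0,0,0]}]}}

```text
time_s: 5.12
eef_pos: [0.5527, 0.3081, 0.1945]
eef_rot: [0.0, 0.6, 0.8, 0.0]
wrist_force: [0.8, 0.7, -0.6]
opening: 0.005
grasp_force: 0.0
```

{"name": "apply_moves", "arguments": {"moves": [{"jaw": 0,"offset": [0,0,0],"rot": [0,0,0]},{"jaw": 0,"offset": [0,0,0],"rot": [0,0,0]},{"jaw": 0,"offset": [0,0,0],"rot": [0,0,0]},{"jaw": 0,"offset": [0,0,0],"rot": [0,0,0]},{"jaw": 0,"offset": [0,0,0],"rot": [0,0,0]}]}}

```text
time_s: 5.75
eef_pos: [0.5525, 0.308, 0.194]
eef_rot: [-0.0, 0.6, 0.8, 0.0]
wrist_force: [-0.2, -0.2, -0.1]
opening: 0.003
grasp_force: 0.0
```

The fingers shut on nothing, so I'll look.

```bash
python3 - <<'E'
from h import *
im,d,K,D,M=cam('wrist'); a=cv2.resize(im[...,::-1],(400,300))
im2,d2,K2,D2,M2=cam('scene'); np.savez('scene.npz',im=im2,d=d2,K=K2,D=D2,M=M2)
b=cv2.resize(im2[100:270,240:440,::-1],(400,340)); b=b[:300]
cv2.imwrite('pics/g1.png',np.hstack([a,b]))
E
python3 m.py 2>/dev/null| head -2
```

```text
scene key 827 800 c [0.5575 0.3025 0.1557] n [0.958 0.288 0.005] yaw 16.7 off 0.6218 t [0.0677 0.0695 0.1265 0.1941 0.199 ] ztop [0.211  0.2152 0.2183]
  topedge [0.5573 0.3005 0.2055] 0.125 0.13174901291373325
```

View pics/g1.png

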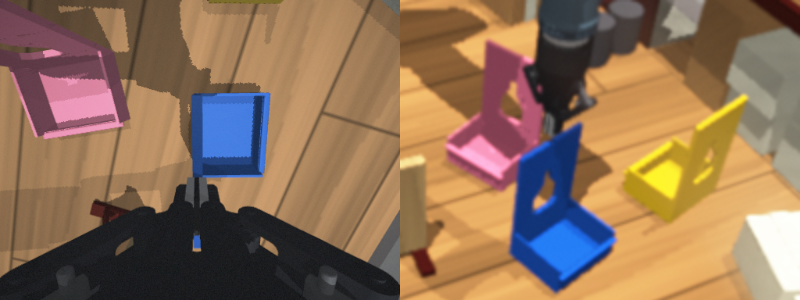

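```bash
python3 - <<'E'
from h import *
im,d,K,D,M=cam('wrist'); W=cloud(d,K,D,M); np.savez('w3.npz',im=im,d=d,K=K,D=D,M=M)
for p in [(252,309),(252,312),(252,250),(240,250),(262,250),(250,235),(250,228),(252,222)]: print(p,im[p[1],p[0]],d[p[1],p[0]],W[p[1],p[0]].round(4))
z=np.load('scene.npz'); S=cloud(z['d'],z['K'],z['D'],z['M']); i=z['im'].astype(int)
dark=(i.max(-1)<90)&(abs(S[...,0]-.553)<.1)&(abs(S[...,1]-.308)<.08)&(S[...,2]>.15)
Q=S[dark]; 
for lo in np.arange(.15,.32,.01):
    q=Q[(Q[:,2]>lo)&(Q[:,2]<lo+.01)]
    if len(q): print(lo.round(2),len(q),np.median(q,0).round(3),q.min(0).round(3),q.max(0).round(3))
c=z['im'][130:200,285:345,::-1]; w=im[190:340,190:320,::-1]
cv2.imwrite('pics/g2.png',np.hstack([cv2.resize(c,(420,490),interpolation=cv2.INTER_CUBIC),cv2.resize(w,(380,490))]))
E
```

```text
(252, 309) [ 52  98 189] 0.18759963 [0.5688 0.2521 0.2163]
(252, 312) [ 54 100 191] 0.18745904 [0.5693 0.2504 0.217 ]
(252, 250) [23 26 29] 0.121909514 [0.5493 0.3188 0.2651]
(240, 250) [79 83 82] 0.12248088 [0.5442 0.317  0.2646]
(262, 250) [82 83 87] 0.12231578 [0.5536 0.3199 0.2647]
(250, 235) [29 32 31] 0.13768275 [0.5484 0.3184 0.2487]
(250, 228) [27 27 28] 0.14507525 [0.5482 0.3189 0.2409]
(252, 222) [ 31  56 108] 0.16902198 [0.5509 0.3136 0.2177]
0.16 1 [0.539 0.369 0.169] [0.539 0.369 0.169] [0.539 0.369 0.169]
0.17 1 [0.538 0.369 0.173] [0.538 0.369 0.173] [0.538 0.369 0.173]
0.21 1 [0.547 0.309 0.213] [0.547 0.309 0.213] [0.547 0.309 0.213]
0.23 4 [0.559 0.303 0.238] [0.553 0.296 0.232] [0.563 0.314 0.24 ]
0.24 19 [0.561 0.303 0.245] [0.543 0.294 0.24 ] [0.566 0.314 0.25 ]
0.25 15 [0.563 0.302 0.256] [0.54  0.295 0.25 ] [0.568 0.315 0.259]
0.26 11 [0.564 0.302 0.263] [0.549 0.296 0.26 ] [0.567 0.31  0.269]
0.27 28 [0.56  0.297 0.276] [0.53  0.291 0.271] [0.585 0.305 0.28 ]
0.28 64 [0.562 0.299 0.285] [0.52  0.285 0.28 ] [0.59 0.32 0.29]
0.29 59 [0.56  0.297 0.296] [0.514 0.283 0.29 ] [0.598 0.325 0.3  ]
0.3 69 [0.547 0.292 0.305] [0.505 0.28  0.3  ] [0.605 0.31  0.31 ]
0.31 80 [0.553 0.294 0.316] [0.501 0.278 0.31 ] [0.613 0.32  0.32 ]
```

View pics/g2.png

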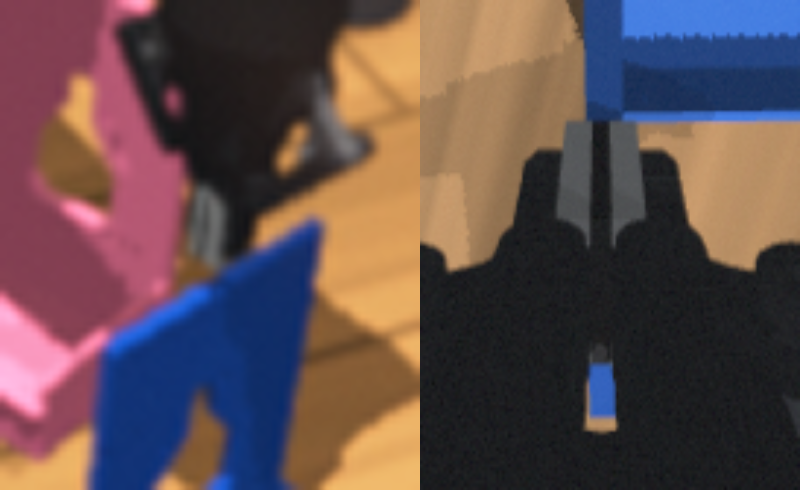

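The fingers shut above the panel. Both the scene depth and the wrist depth put the real fingertips at z ≈ 0.235 while the reported TCP is 0.194, so the TCP reading is about 40 mm too low. The lateral alignment is right. I'll open, go 45 mm lower and close.

{"name": "apply_moves", "arguments": {"moves": [{"jaw": 1,"offset": [0,0,-10],"rot": [0,0,0]},{"jaw": 1,"offset": [0,0,0],"rot": [0,0,0]},{"jaw": 1,"offset": [0,0,0],"rot": [0,0,0]},{"jaw": 1,"offset": [0,0,0],"rot": [0,0,0]},{"jaw": 1,"offset": [0,0,0],"rot": [0,0,0]}]}}

```text
time_s: 6.52
eef_pos: [0.5523, 0.308, 0.2038]
eef_rot: [-0.0, 0.6, 0.8, -0.0]
wrist_force: [-0.4, 0.6, -0.9]
opening: 0.997
grasp_force: 0.0
```

{"name": "apply_moves", "arguments": {"moves": [{"jaw": 1,"offset": [0,0,11],"rot": [0,0,0]},{"jaw": 1,"offset": [0,0,11],"rot": [0,0,0]},{"jaw": 1,"offset": [0,0,11],"rot": [0,0,0]},{"jaw": 1,"offset": [0,0,11],"rot": [0,0,0]},{"jaw": 1,"offset": [0,0,11],"rot": [0,0,0]}]}}

```text
time_s: 7.15
eef_pos: [0.5523, 0.308, 0.148]
eef_rot: [-0.0, 0.6, 0.8, -0.0]
wrist_force: [-0.5, -0.5, -0.8]
opening: 0.996
grasp_force: 0.0
```

{"name": "apply_moves", "arguments": {"moves": [{"jaw": 0,"offset": [0,0,0],"rot": [0,0,0]},{"jaw": 0,"offset": [0,0,0],"rot": [0,0,0]},{"jaw": 0,"offset": [0,0,0],"rot": [0,0,0]},{"jaw": 0,"offset": [0,0,0],"rot": [0,0,0]},{"jaw": 0,"offset": [0,0,0],"rot": [0,0,0]}]}}

```text
time_s: 7.78
eef_pos: [0.5528, 0.3081, 0.1496]
eef_rot: [0.0, 0.6, 0.8, 0.0]
wrist_force: [0.2, 0.0, 1.4]
opening: 0.085
grasp_force: 59.4
```

```bash
python3 - <<'E'
from h import *
im2,d2,K2,D2,M2=cam('scene'); np.savez('scene.npz',im=im2,d=d2,K=K2,D=D2,M=M2)
S=cloud(d2,K2,D2,M2); i=im2.astype(int)
g=(i.max(-1)<120)&(i.max(-1)-i.min(-1)<25)&(abs(S[...,0]-.553)<.1)&(abs(S[...,1]-.308)<.06)&(S[...,2]>.15)
Q=S[g]
for lo in np.arange(.15,.25,.01):
    q=Q[(Q[:,2]>lo)&(Q[:,2]<lo+.01)]
    if len(q): print(lo.round(2),len(q),np.median(q,0).round(3))
cv2.imwrite('pics/g3.png',cv2.resize(im2[120:230,265:375,::-1],(550,550),interpolation=cv2.INTER_CUBIC))
E
python3 m.py|head -2
```

```text
0.18 2 [0.55  0.336 0.186]
0.19 8 [0.565 0.301 0.196]
0.2 17 [0.566 0.304 0.204]
0.21 19 [0.563 0.302 0.215]
0.22 21 [0.551 0.299 0.224]
0.23 47 [0.563 0.302 0.237]
0.24 49 [0.565 0.298 0.244]
scene key 698 673 c [0.5585 0.297  0.1472] n [0.961 0.277 0.003] yaw 16.1 off 0.6194 t [0.0741 0.0763 0.1179 0.2003 0.2043] ztop [0.2063 0.2152 0.2215]
  topedge [0.5643 0.273  0.2063] 0.109 0.1287208507470517
```

View pics/g3.png

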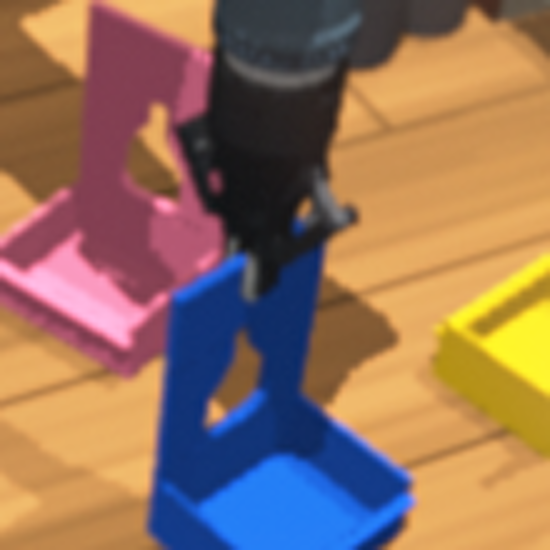

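The front finger is on the panel, with its tip at crop (255,290), about 23 mm below the top edge. Grip force is 59 N. Now I'll lift.

{"name": "apply_moves", "arguments": {"moves": [{"jaw": 0,"offset": [0,0,-10],"rot": [0,0,0]},{"jaw": 0,"offset": [0,0,-20],"rot": [0,0,0]},{"jaw": 0,"offset": [0,0,-25],"rot": [0,0,0]},{"jaw": 0,"offset": [0,0,-25],"rot": [0,0,0]},{"jaw": 0,"offset": [0,0,-16],"rot": [0,0,0]}]}}

```text
time_s: 8.45
eef_pos: [0.5531, 0.3083, 0.2476]
eef_rot: [0.001, 0.6, 0.8, 0.001]
wrist_force: [0.3, -0.5, -4.3]
opening: 0.079
grasp_force: 58.5
```

```bash
python3 plan.py .5933 .0275 .2446 -3 15 0; python3 -c "
from bench import ctrl;o=ctrl.get_obs();print(o['grasp_force'],o['opening'],o['torque'])"
```

```text
{"jaw": 0.0, "offset": [-18.7, -2.7, 0.2], "rot": [0.0, -0.0, 1.3]}
{"jaw": 0.0, "offset": [-18.8, -2.2, 0.2], "rot": [0.0, -0.0, 1.3]}
{"jaw": 0.0, "offset": [-18.8, -1.8, 0.2], "rot": [0.0, -0.0, 1.3]}
{"jaw": 0.0, "offset": [-18.9, -1.4, 0.2], "rot": [0.0, -0.0, 1.3]}
{"jaw": 0.0, "offset": [-18.9, -1.0, 0.2], "rot": [0.0, -0.0, 1.3]}
{"jaw": 0.0, "offset": [-18.9, -0.5, 0.2], "rot": [0.0, -0.0, 1.3]}
{"jaw": 0.0, "offset": [-18.9, -0.1, 0.2], "rot": [0.0, -0.0, 1.3]}
{"jaw": 0.0, "offset": [-18.9, 0.3, 0.2], "rot": [0.0, -0.0, 1.3]}
{"jaw": 0.0, "offset": [-18.9, 0.8, 0.2], "rot": [0.0, -0.0, 1.3]}
{"jaw": 0.0, "offset": [-18.9, 1.2, 0.2], "rot": [0.0, -0.0, 1.3]}
{"jaw": 0.0, "offset": [-18.8, 1.6, 0.2], "rot": [0.0, -0.0, 1.3]}
{"jaw": 0.0, "offset": [-18.8, 2.0, 0.2], "rot": [0.0, -0.0, 1.3]}
{"jaw": 0.0, "offset": [-18.7, 2.5, 0.2], "rot": [0.0, -0.0, 1.3]}
{"jaw": 0.0, "offset": [-18.7, 2.9, 0.1], "rot": [0.0, -0.0, 1.3]}
{"jaw": 0.0, "offset": [-18.6, 3.3, 0.2], "rot": [0.0, -0.0, 1.3]}
58.49861025810242 0.0787179993433431 [0.00366954 0.11184775 0.01112217]
```

{"name": "apply_moves", "arguments": {"moves": [{"jaw": 0,"offset": [-10,1,0],"rot": [0,0,1.3]},{"jaw": 0,"offset": [-19,1,0],"rot": [0,0,1.3]},{"jaw": 0,"offset": [-19,0,0],"rot": [0,0,1.3]},{"jaw": 0,"offset": [-19,0,0],"rot": [0,0,1.3]},{"jaw": 0,"offset": [-19,0,0],"rot": [0,0,1.3]}]}}

```text
time_s: 9.07
eef_pos: [0.5745, 0.2231, 0.2446]
eef_rot: [-0.0, 0.645, 0.764, -0.0]
wrist_force: [0.6, -1.0, -3.6]
opening: 0.081
grasp_force: 58.6
```

{"name": "apply_moves", "arguments": {"moves": [{"jaw": 0,"offset": [-19,0,0],"rot": [0,0,1.3]},{"jaw": 0,"offset": [-19,0,0],"rot": [0,0,1.3]},{"jaw": 0,"offset": [-19,0,0],"rot": [0,0,1.3]},{"jaw": 0,"offset": [-19,0,0],"rot": [0,0,1.3]},{"jaw": 0,"offset": [-19,0,0],"rot": [0,0,1.3]}]}}

```text
time_s: 9.7
eef_pos: [0.5862, 0.1295, 0.245]
eef_rot: [0.0, 0.687, 0.726, 0.0]
wrist_force: [0.0, 0.1, -3.7]
opening: 0.083
grasp_force: 58.6
```

{"name": "apply_moves", "arguments": {"moves": [{"jaw": 0,"offset": [-19,0,0],"rot": [0,0,1.3]},{"jaw": 0,"offset": [-19,0,0],"rot": [0,0,1.3]},{"jaw": 0,"offset": [-19,0,0],"rot": [0,0,1.3]},{"jaw": 0,"offset": [-19,0,0],"rot": [0,0,1.3]},{"jaw": 0,"offset": [-10,0,0],"rot": [0,0,1.3]}]}}

```text
time_s: 10.32
eef_pos: [0.5875, 0.0433, 0.245]
eef_rot: [0.0, 0.728, 0.686, -0.0]
wrist_force: [0.9, 0.7, -3.9]
opening: 0.08
grasp_force: 58.5
```

```bash
python3 plan.py .5933 .0275 .2446 -3 5 0; python3 - <<'E'
from h import *
im,d,K,D,M=cam('scene'); np.savez('s5.npz',im=im,d=d,K=K,D=D,M=M)
o=ctrl.get_obs(); print(o['eef_pos'],o['opening'],o['grasp_force'])
W=cloud(d,K,D,M); i=im.astype(int); from m import plane
blue=(i[...,2]>i[...,0]+50)&(i[...,2]>i[...,1]+30)
B=W[blue&(abs(W[...,0]-.62)<.15)&(abs(W[...,1]-.03)<.13)&(W[...,2]>.05)]
P=B[B[:,2]>.17]; c,n,Q=plane(P); n*=np.sign(n[0]); yaw=np.arctan2(n[1],n[0]); t=np.array([-np.sin(yaw),np.cos(yaw),0])
print(len(P),len(Q),c,n,np.degrees(yaw),'n',c@n,'t',np.percentile(Q@t,[1,99]),'z',np.percentile(B[:,2],[1,99]))
y=np.radians(-3);print('front face along board n',c@[np.cos(y),np.sin(y),0],'t', np.percentile(Q@[-np.sin(y),np.cos(y),0],[0,1,99,100]))
cv2.imwrite('pics/s5.png',cv2.resize(im[130:290,170:350,::-1],(675,600),interpolation=cv2.INTER_CUBIC))
E
```

```text
{"jaw": 0.0, "offset": [-3.1, 1.4, 0.1], "rot": [-0.0, 0.0, -0.1]}
{"jaw": 0.0, "offset": [-3.1, 1.3, 0.1], "rot": [-0.0, 0.0, -0.1]}
{"jaw": 0.0, "offset": [-3.1, 1.3, 0.1], "rot": [-0.0, 0.0, -0.1]}
{"jaw": 0.0, "offset": [-3.1, 1.4, 0.0], "rot": [-0.0, 0.0, -0.1]}
{"jaw": 0.0, "offset": [-3.1, 1.3, 0.1], "rot": [-0.0, 0.0, -0.1]}
[0.58746988 0.04250141 0.24499324] 0.08084460452713962 58.52203130722046
1385 1359 [0.59044804 0.03996528 0.24988272] [ 0.99825701 -0.05897511  0.00220699] -3.380995052416471 n 0.5876134276008396 t [0.01312266 0.14026966] z [0.09608818 0.31034036]
front face along board n 0.5875472298043886 t [0.00806095 0.0092221  0.13635552 0.13773367]
```

View pics/s5.png

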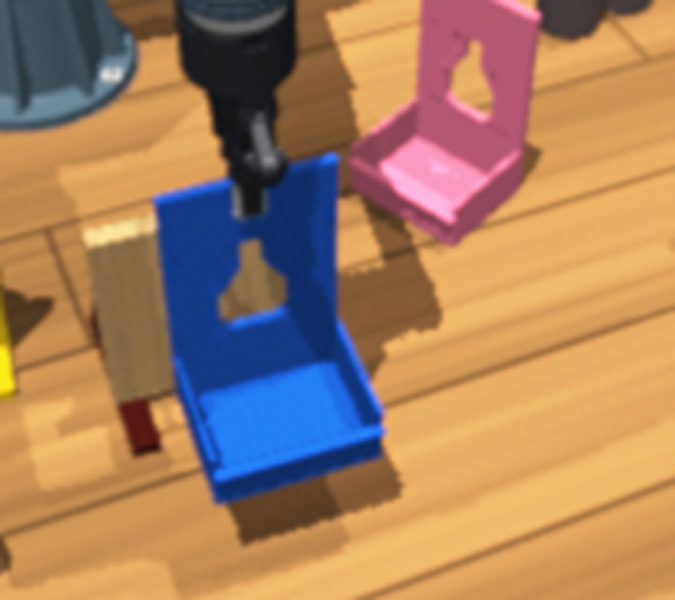

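The bin hangs upright in the gripper with its keyhole at crop (253,280), and its underside is at z ≈ 0.095. In the same scene frame, the panel needs −16 mm along tool x, then −68 mm along tool y onto the bolt.

{"name": "apply_moves", "arguments": {"moves": [{"jaw": 0,"offset": [-6,0,0],"rot": [0,0,-0.4]},{"jaw": 0,"offset": [-6,0,0],"rot": [0,0,0]},{"jaw": 0,"offset": [-4,-4,0],"rot": [0,0,0]},{"jaw": 0,"offset": [0,-8,0],"rot": [0,0,0]},{"jaw": 0,"offset": [0,-8,0],"rot": [0,0,0]}]}}

```text
time_s: 11.0
eef_pos: [0.5659, 0.0301, 0.2449]
eef_rot: [-0.0, 0.724, 0.689, -0.0]
wrist_force: [-0.1, 0.2, -4.0]
opening: 0.082
grasp_force: 58.5
```

{"name": "apply_moves", "arguments": {"moves": [{"jaw": 0,"offset": [0,-5,0],"rot": [0,0,0]},{"jaw": 0,"offset": [0,-5,0],"rot": [0,0,0]},{"jaw": 0,"offset": [0,-5,0],"rot": [0,0,0]},{"jaw": 0,"offset": [0,-5,0],"rot": [0,0,0]},{"jaw": 0,"offset": [0,-5,0],"rot": [0,0,0]}]}}

```text
time_s: 11.62
eef_pos: [0.5414, 0.031, 0.245]
eef_rot: [0.0, 0.724, 0.689, 0.0]
wrist_force: [-1.3, -0.0, -3.6]
opening: 0.085
grasp_force: 58.5
```

{"name": "apply_moves", "arguments": {"moves": [{"jaw": 0,"offset": [0,-5,0],"rot": [0,0,0]},{"jaw": 0,"offset": [0,-5,0],"rot": [0,0,0]},{"jaw": 0,"offset": [0,-5,0],"rot": [0,0,0]},{"jaw": 0,"offset": [0,-5,0],"rot": [0,0,0]},{"jaw": 0,"offset": [0,-3,0],"rot": [0,0,0]}]}}

```text
time_s: 12.25
eef_pos: [0.5184, 0.0322, 0.2451]
eef_rot: [0.0, 0.724, 0.689, 0.0]
wrist_force: [0.2, 0.4, -4.7]
opening: 0.082
grasp_force: 58.5
```

```bash
cat > chk.py <<'E'
from h import *; import sys
from m import plane
im,d,K,D,M=cam('scene'); o=ctrl.get_obs(); print(o['eef_pos'],o['wrist_force'],o['time_s'])
W=cloud(d,K,D,M); i=im.astype(int)
blue=(i[...,2]>i[...,0]+50)&(i[...,2]>i[...,1]+30)
B=W[blue&(abs(W[...,0]-.57)<.15)&(abs(W[...,1]-.03)<.13)]
zl,zh=np.percentile(B[:,2],[1,99]); P=B[B[:,2]>zl+.075]; c,n,Q=plane(P); n*=np.sign(n[0])
y=np.radians(-3); N=np.array([np.cos(y),np.sin(y),0]);T=np.array([-N[1],N[0],0])
print('front n',(c@N).round(4),'(want .5198) t mid',(np.percentile(Q@T,[1,99]).mean()).round(4),'(want .0566)','normal',n.round(3),'z',zl.round(4),zh.round(4))
cv2.imwrite(f'pics/{sys.argv[1]}.png',cv2.resize(im[130:270,160:320,::-1],(640,560),interpolation=cv2.INTER_CUBIC))
E
python3 chk.py s6
```

```text
[0.51818309 0.03224499 0.2450215 ] [-0.42372787  0.2369542  -3.50850044] 12.3
front n 0.5191 (want .5198) t mid 0.0583 (want .0566) normal [ 0.999 -0.05   0.001] z 0.0959 0.3104
```

View pics/s6.png

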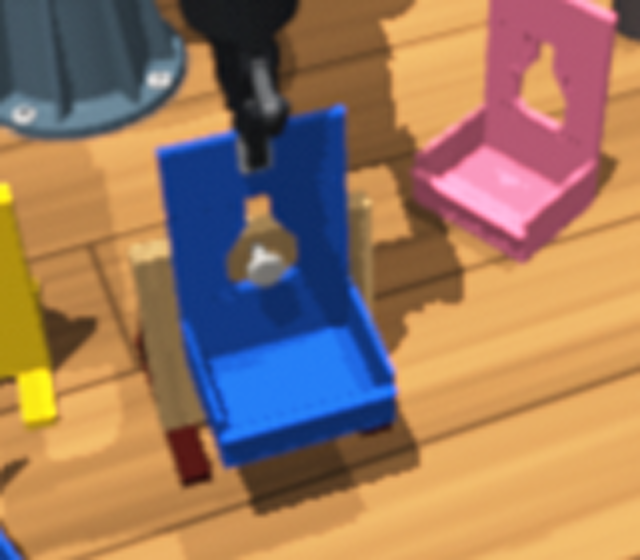

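The bolt's head is through the wide part at crop (265,265), with no contact force. I'll lower now.

{"name": "apply_moves", "arguments": {"moves": [{"jaw": 0,"offset": [-1,0,8],"rot": [0,0,0]},{"jaw": 0,"offset": [0,0,8],"rot": [0,0,0]},{"jaw": 0,"offset": [0,0,8],"rot": [0,0,0]},{"jaw": 0,"offset": [0,0,8],"rot": [0,0,0]},{"jaw": 0,"offset": [0,0,8],"rot": [0,0,0]}]}}

```text
time_s: 12.92
eef_pos: [0.5186, 0.0312, 0.2042]
eef_rot: [-0.0, 0.724, 0.689, -0.0]
wrist_force: [-0.2, 0.3, -3.9]
opening: 0.084
grasp_force: 58.5
```

{"name": "apply_moves", "arguments": {"moves": [{"jaw": 0,"offset": [0,0,5],"rot": [0,0,0]},{"jaw": 0,"offset": [0,0,5],"rot": [0,0,0]},{"jaw": 0,"offset": [0,0,4],"rot": [0,0,0]},{"jaw": 0,"offset": [0,0,1],"rot": [0,0,0]},{"jaw": 0,"offset": [0,0,1],"rot": [0,0,0]}]}}

```text
time_s: 13.55
eef_pos: [0.5188, 0.0312, 0.1891]
eef_rot: [0.0, 0.724, 0.689, 0.0]
wrist_force: [0.8, -0.2, -3.8]
opening: 0.081
grasp_force: 58.5
```

```bash
python3 chk.py s7
```

```text
[0.51874706 0.03114638 0.18901843] [ 0.13889644 -0.5780085  -4.05822334] 13.6
front n 0.5197 (want .5198) t mid 0.0571 (want .0566) normal [ 0.999 -0.048 -0.   ] z 0.0398 0.2544
```

{"name": "apply_moves", "arguments": {"moves": [{"jaw": 0,"offset": [0,0,1],"rot": [0,0,0]},{"jaw": 0,"offset": [0,0,1],"rot": [0,0,0]},{"jaw": 0,"offset": [0,0,0.5],"rot": [0,0,0]},{"jaw": 0,"offset": [0,0,0],"rot": [0,0,0]},{"jaw": 0,"offset": [0,0,0],"rot": [0,0,0]}]}}

```text
time_s: 14.22
eef_pos: [0.5187, 0.0312, 0.1865]
eef_rot: [0.0, 0.724, 0.689, 0.0]
wrist_force: [-0.3, -0.6, -4.3]
opening: 0.083
grasp_force: 58.5
```

{"name": "apply_moves", "arguments": {"moves": [{"jaw": 0,"offset": [0,0,1],"rot": [0,0,0]},{"jaw": 0,"offset": [0,0,0.5],"rot": [0,0,0]},{"jaw": 0,"offset": [0,0,0],"rot": [0,0,0]},{"jaw": 0,"offset": [0,0,0],"rot": [0,0,0]},{"jaw": 0,"offset": [0,0,0],"rot": [0,0,0]}]}}

```text
time_s: 14.85
eef_pos: [0.519, 0.0311, 0.1857]
eef_rot: [0.0, 0.724, 0.689, 0.0]
wrist_force: [-2.8, 0.6, 5.6]
opening: 0.086
grasp_force: 60.0
```

Contact: the bolt now carries the bin, with the wrist force at +5.6 N. I'll release and then rise.

{"name": "apply_moves", "arguments": {"moves": [{"jaw": 0.15,"offset": [0,0,0],"rot": [0,0,0]},{"jaw": 0.3,"offset": [0,0,0],"rot": [0,0,0]},{"jaw": 0.6,"offset": [0,0,0],"rot": [0,0,0]},{"jaw": 0.8,"offset": [0,0,0],"rot": [0,0,0]},{"jaw": 0.8,"offset": [0,0,0],"rot": [0,0,0]}]}}

```text
time_s: 15.48
eef_pos: [0.5187, 0.0312, 0.1849]
eef_rot: [-0.0, 0.724, 0.689, -0.0]
wrist_force: [-1.4, -0.4, 0.3]
opening: 0.797
grasp_force: 0.0
```

{"name": "apply_moves", "arguments": {"moves": [{"jaw": 0.8,"offset": [0,0,-10],"rot": [0,0,0]},{"jaw": 0.8,"offset": [0,0,-20],"rot": [0,0,0]},{"jaw": 0.8,"offset": [0,0,-30],"rot": [0,0,0]},{"jaw": 0.8,"offset": [0,0,-40],"rot": [0,0,0]},{"jaw": 0.8,"offset": [0,0,-40],"rot": [0,0,0]}]}}

```text
time_s: 16.1
eef_pos: [0.5186, 0.0312, 0.327]
eef_rot: [0.0, 0.724, 0.689, 0.0]
wrist_force: [1.0, 0.3, -0.2]
opening: 0.8
grasp_force: 0.0
```

{"name": "apply_moves", "arguments": {"moves": [{"jaw": 0.8,"offset": [0,0,0],"rot": [0,0,0]},{"jaw": 0.8,"offset": [0,0,0],"rot": [0,0,0]},{"jaw": 0.8,"offset": [0,0,0],"rot": [0,0,0]},{"jaw": 0.8,"offset": [0,0,0],"rot": [0,0,0]},{"jaw": 0.8,"offset": [0,0,0],"rot": [0,0,0]}]}}

```text
time_s: 16.73
eef_pos: [0.5184, 0.0312, 0.3244]
eef_rot: [-0.0, 0.724, 0.689, -0.0]
wrist_force: [-0.1, 0.2, -0.6]
opening: 0.8
grasp_force: 0.0
```

```bash
python3 chk.py s8
```

```text
[0.51853037 0.03119314 0.32457894] [ 0.90975713 -0.23797523 -0.59689634] 16.775
front n 0.5191 (want .5198) t mid 0.0562 (want .0566) normal [ 0.998 -0.049 -0.038] z 0.0343 0.2514
```

View pics/s8.png

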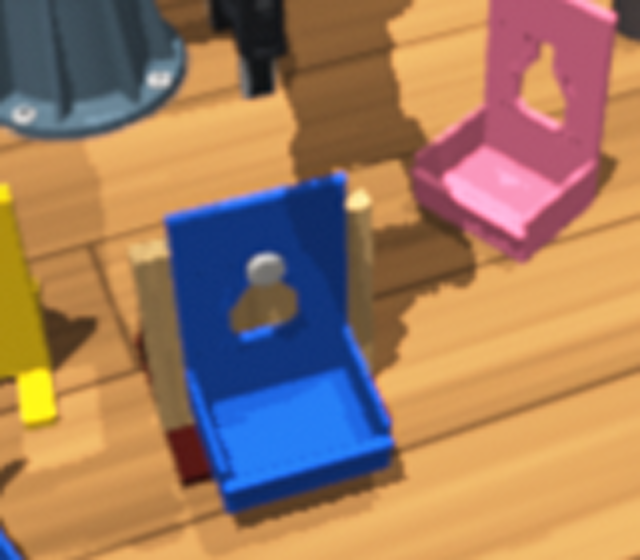

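The bin hangs with the bolt head at (265,268), above the wide part and at the top of the slot. It leans 0.04 rad and the gripper is clear of it.

```bash
python3 -c "
from bench import ctrl; print(ctrl.hand_in())"
```

```text
the job is handed in; nothing more can be done
None
```

The blue keyhole bin hangs on the wooden board's bolt, leaning about 0.04 rad with the gripper clear; I never went near the plain bin, and the job is handed in (no verdict came back).

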